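# Set the casting rings on their crucible formers

### The job

Get the bench ready for investing wax patterns: pick out the four steel casting rings and stand each one on the round rubber crucible former of its own size, upright and fully down inside the former's lip, with the formers flat on the worktop. Do not shift the plaster cast or the little dappen dish that stand among them.

Things in the scene. Friction and masses are not known exactly. Their poses are not given: they have to be found in the camera images.
- ring_30: the smallest steel casting ring: a plain upright tube open at both ends, outer diameter 30 mm, height 46 mm, wall 2.5 mm, about 70 g, loose. Origin: centre of its lower end; z up along its axis. Its yaw has no meaning.
- ring_42: the second smallest steel casting ring: a plain upright tube open at both ends, outer diameter 42 mm, height 50 mm, wall 2.5 mm, about 110 g, loose. Origin: centre of its lower end; z up along its axis. Its yaw has no meaning.
- ring_54: the second largest steel casting ring: a plain upright tube open at both ends, outer diameter 54 mm, height 55 mm, wall 2.5 mm, about 150 g, loose. Origin: centre of its lower end; z up along its axis. Its yaw has no meaning.
- ring_66: the largest steel casting ring: a plain upright tube open at both ends, outer diameter 66 mm, height 60 mm, wall 2.5 mm, about 200 g, loose. Origin: centre of its lower end; z up along its axis. Its yaw has no meaning.
- former_30: smallest round rubber crucible former, loose, for the 30 mm ring: base 51 mm across, floor 5 mm above the worktop, lip 14 mm high, flaring inside from 35 mm across at the floor to 42 at the top; in the middle a cone 14 mm across at its foot, top 14 mm over the worktop. Origin: centre of its underside, z up. A seated ring's lower end is on the floor, 5 mm above it.
- former_42: second smallest round rubber crucible former, loose, for the 42 mm ring: base 63 mm across, floor 5 mm above the worktop, lip 14 mm high, flaring inside from 47 mm across at the floor to 54 at the top; in the middle a cone 26 mm across at its foot, top 16 mm over the worktop. Origin: centre of its underside, z up. A seated ring's lower end is on the floor, 5 mm above it.
- former_54: second largest round rubber crucible former, loose, for the 54 mm ring: base 75 mm across, floor 5 mm above the worktop, lip 14 mm high, flaring inside from 59 mm across at the floor to 66 at the top; in the middle a cone 38 mm across at its foot, top 17 mm over the worktop. Origin: centre of its underside, z up. A seated ring's lower end is on the floor, 5 mm above it.
- former_66: largest round rubber crucible former, loose, for the 66 mm ring: base 87 mm across, floor 5 mm above the worktop, lip 14 mm high, flaring inside from 71 mm across at the floor to 78 at the top; in the middle a cone 50 mm across at its foot, top 18 mm over the worktop. Origin: centre of its underside, z up. A seated ring's lower end is on the floor, 5 mm above it.
- plaster_cast: bystander: cream plaster cast of a lower jaw, 58x68x32 mm, loose and fragile. Origin: centre of its underside, z up.
- dappen_dish: bystander: small amber-brown waisted dappen dish, 35 mm across, 30 mm high, loose. Origin: centre of its underside, z up.
Things that resemble listed ones, but are neither listed nor needed, are in the scene too. Leave any pink look-alike of the former_54 alone.

How it is judged:
By the outcome, as a careful person would: the job done as asked, in the order asked, and still so for the second after the job is handed in, with the robot touching nothing.
It also fails if it takes over 136 s, if anything falls off the work surface, if the arm or the gripper's body presses on something with over 40 N, if the wrist force passes 120 N, or if a joint passes its speed limit or range.

### The arm

A 7-joint arm with a two-finger parallel gripper is mounted at the origin on a cart in front of the work surface, level with it; the furniture and walls round the work are solid. World frame = base frame: x ahead of the robot, y to its left, z up, the work surface at z = 0. Lengths are in m, angles in rad, forces in N, time in s.
With the tool pointing down it reaches from about 0.4 to 0.9 m from the base axis. Payload 5.6 kg.
Tool frame: the origin (TCP) lies midway between the tips of the shut fingers; the grasp point (between the pads) lies 19 mm behind it; z points along the fingers, y is the direction in which the jaws open and shut (so a half turn about z gives the same grasp; the last joint's range is limited). The gripper opens to 92 mm and grips with 3 to 60 N. Pads are 20 mm wide; open, the fingers measure 128 mm over their backs; the gripper's body (75 mm by 189 mm) begins 69 mm behind the grasp point.
Start: joints at [1.154, 0.468, -0.012, 1.603, 0.006, 1.071, -0.056], TCP at [0.237, -0.605, 0.215] pointing down, gripper open.
Joint ranges: [-2.53, 2.53], [-0.31, 2.02], [-1.57, 1.55], [0.28, 2.44], [-1.29, 4.43], [0.15, 1.84], [-2.92, 2.92]. Speed limits (rad/s): [2.57, 2.57, 3.14, 3.14, 3.14, 3.14, 3.14].

### API

Orientations are given as a unit quaternion [w, x, y, z].
In Python, from station import robot, optics, finish_job gives the robot as it stands.
- The arm moves only by the tool move_arm, never from a script. Its argument "series" is text: rows parted by semicolons, each of 7 numbers parted by spaces: the shift along the tool's x, y, z in m, then the turn, a rotation vector about the tool's x, y, z in degrees, then the closure, from 0 (fully open) to 1 (shut). A call has 1 to 12 rows; each row shifts and turns the commanded pose from where the row before left it, along the tool's axes as they then stand; what a row does not reach is not made up. A row lasts 1/10 s, in which the tool goes at most 50 mm and 8.59 degrees, less where a joint would pass 70% of its speed; a pose out of reach is approached as far as the arm can. A call with a gripper value outside its range is refused whole. The fingers move at their own pace and stop on an object; "force" is the grip in N (left out, the last holds). Time passes only in rows, so rows that do not move let the fingers close. It gives the time, the measured TCP pose, the force and the opening at its end, in the units of the state.
- robot.state(): the state, without advancing time (a new reading comes with each control period).
- optics.read_camera(name): name is "scene" or "top" or "wrist"; returns the picture (384x512x3 uint8, red, green, blue); there is no depth.
- optics.camera_params(name): a dict with "K" (3x3 intrinsics, pixels), "k1" (the pictures are not rectified: a ray, as slopes to the right and down, at radius r is drawn at 1 + k1 r^2 times it, then the intrinsics apply), "position" and "attitude" of the camera in the world. Camera axes: x right, y down, z forward; pixel columns grow to the right and rows downward; lengths in m; the calibration is good to about 2 mm. A picture is of the moment at which its call begins: read the wrist's pose just before it. camera_params takes no time and is no camera call; for the wrist camera it gives the pose at the moment of the call.
- finish_job(): hands the job in, once; it reports no verdict.
The state is a dict: "t": time; "joint_positions": joint angles; "joint_velocities": joint speeds; "tau": joint torques, N m; "tool_pos": TCP position; "tcp_rot": TCP orientation; "force": force on the tool from outside, world axes, zero at the start; "moment": the same for the moment, N m; "gripper_width": finger opening in m.
Only numpy, scipy, OpenCV 4.12 (cv2) and the standard library are available. Lean on these libraries where they do the work, as an engineer would, in place of code of your own. Each camera call takes 0.05 s, during which the arm holds its last target.

## Working session

There is one attempt and no reset: what is moved stays moved. The work goes in short steps, Python scripts to look and compute and a tool call to move; the robot and the scene stay as the last step left them, time stands still between calls to the robot, and variables do not carry over. Pictures are saved under pics/ and viewed, and the job is handed in when it is done.

Besides the shell and the picture viewer there is one more tool, called after ">>>" as name(argument=value, ...), one argument or row to a line, values as JSON. move_arm: Moves the arm, as the interface text tells. Its arguments: {"type":"object","properties":{"series":{"type":"string"},"force":{"type":"number"}},"required":["series"]}

```bash
mkdir -p pics; ls; python3 - <<'E'
from station import robot, optics
import cv2
print(robot.state())
for n in ("scene","top","wrist"):
    p=optics.camera_params(n); print(n,p)
    im=optics.read_camera(n); cv2.imwrite(f"pics/{n}0.png",im[:,:,::-1])
E
```

```text
pics
{'t': 0.0, 'joint_positions': array([ 1.15398605,  0.46836899, -0.01159733,  1.60363518,  0.00601388,
        1.07140418, -0.05630743]), 'joint_velocities': array([ 0.00120279, -0.00072417,  0.00151251, -0.00134314, -0.00231152,
        0.00097549,  0.00045296]), 'tau': array([ 5.18091110e-05, -5.20567524e+01, -1.30763435e-02, -2.43746209e+01,
       -5.69345313e-02,  1.72601984e-02,  1.40557722e-04]), 'tool_pos': array([ 0.23706757, -0.60458868,  0.21364089]), 'tcp_rot': array([-8.59659495e-04,  9.82590098e-01,  1.85784571e-01, -2.33349782e-04]), 'force': array([-0.33549693, -0.61060641,  0.47698193]), 'moment': array([ 0.00821671, -0.02157502,  0.03812136]), 'gripper_width': 0.09213956980112864}
scene {'K': array([[365.40445041,   0.        , 251.71502698],
       [  0.        , 365.40445041, 195.01032482],
       [  0.        ,   0.        ,   1.        ]]), 'k1': -0.08072015289776444, 'position': array([-0.01234553, -0.89579261,  1.0768959 ]), 'attitude': array([-0.34459893,  0.88784287, -0.28735211,  0.10205578])}
top {'K': array([[410.00921734,   0.        , 253.01080727],
       [  0.        , 410.00921734, 194.16645585],
       [  0.        ,   0.        ,   1.        ]]), 'k1': 0.030619341391501183, 'position': array([ 0.15615749, -0.12677988,  1.53396658]), 'attitude': array([ 0.07522815, -0.69100233,  0.71486314, -0.0763361 ])}
wrist {'K': array([[298.21745203,   0.        , 253.32533277],
       [  0.        , 298.21745203, 193.92807146],
       [  0.        ,   0.        ,   1.        ]]), 'k1': 0.0206241103626651, 'position': array([ 0.301105  , -0.57895642,  0.38474651]), 'attitude': array([ 0.10036267,  0.81982268, -0.55937673, -0.07011271])}
```

View pics/scene0.png

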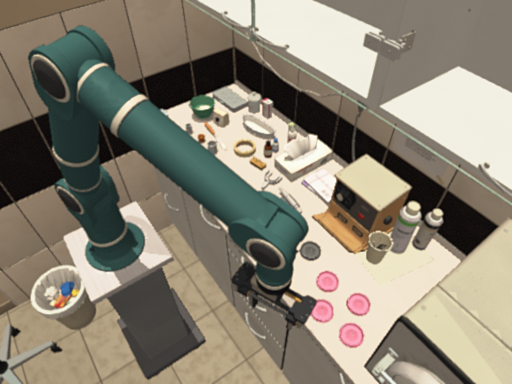

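View pics/top0.png

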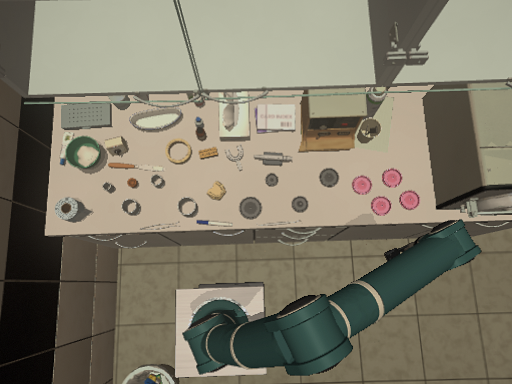

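View pics/wrist0.png

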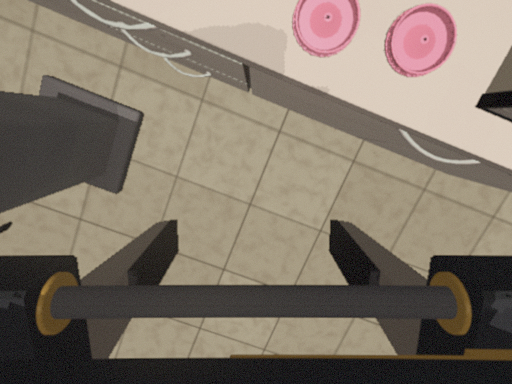

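```bash
cat > h.py <<'E'
import numpy as np, cv2
from scipy.spatial.transform import Rotation as R
from station import robot, optics
def rot(q): return R.from_quat([q[1],q[2],q[3],q[0]]).as_matrix()
def ray(p,uv):
    K=p["K"]; d=np.array([(uv[0]-K[0,2])/K[0,0],(uv[1]-K[1,2])/K[1,1]]); s=d.copy()
    for _ in range(20): s=d/(1+p["k1"]*(s@s))
    return rot(p["attitude"])@np.array([s[0],s[1],1.])
def onz(p,uv,z):
    r=ray(p,uv); c=np.array(p["position"]); return c+r*(z-c[2])/r[2]
def proj(p,X):
    q=rot(p["attitude"]).T@(np.asarray(X,float)-p["position"]); s=q[:2]/q[2]; s=s*(1+p["k1"]*(s@s)); return p["K"][:2,:2]@s+p["K"][:2,2]
def snap(n,f):
    p=optics.camera_params(n); im=optics.read_camera(n); cv2.imwrite(f"pics/{f}.png",im[:,:,::-1]); np.save(f"pics/{f}.npy",im)
    import pickle; pickle.dump(p,open(f"pics/{f}.pkl","wb")); return p,im
E
python3 - <<'E'
import cv2
im=cv2.imread("pics/top0.png")[160:230,40:240]; cv2.imwrite("pics/t1.png",cv2.resize(im,None,fx=4,fy=4,interpolation=2))
im=cv2.imread("pics/top0.png")[140:230,230:430]; cv2.imwrite("pics/t2.png",cv2.resize(im,None,fx=4,fy=4,interpolation=2))
im=cv2.imread("pics/scene0.png")[80:220,170:330]; cv2.imwrite("pics/t3.png",cv2.resize(im,None,fx=4,fy=4,interpolation=2))
from h import *
p=optics.camera_params("top")
for n,uv,z in [("f",(250,207),.014),("f",(300,204),.014),("f",(272,180),.014),("f",(329,177),.014),("r",(188,207),.05),("r",(131,207),.05),("r",(158,182),.05),("r",(109,188),.05),("big",(67,208),.05)]:
    print(n,uv,onz(p,uv,z).round(3), 410/1.5)
E
```

```text
f (250, 207) [ 0.439 -0.122  0.014] 273.3333333333333
f (300, 204) [ 0.444 -0.311  0.014] 273.3333333333333
f (272, 180) [ 0.541 -0.209  0.014] 273.3333333333333
f (329, 177) [ 0.545 -0.427  0.014] 273.3333333333333
r (188, 207) [0.44  0.106 0.05 ] 273.3333333333333
r (131, 207) [0.447 0.315 0.05 ] 273.3333333333333
r (158, 182) [0.538 0.217 0.05 ] 273.3333333333333
r (109, 188) [0.521 0.398 0.05 ] 273.3333333333333
big (67, 208) [0.451 0.547 0.05 ] 273.3333333333333
```

View pics/t1.png

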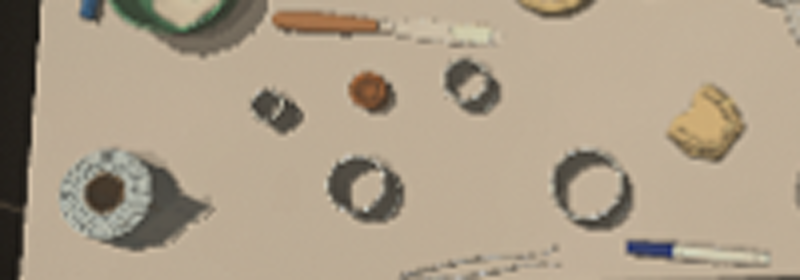

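View pics/t2.png

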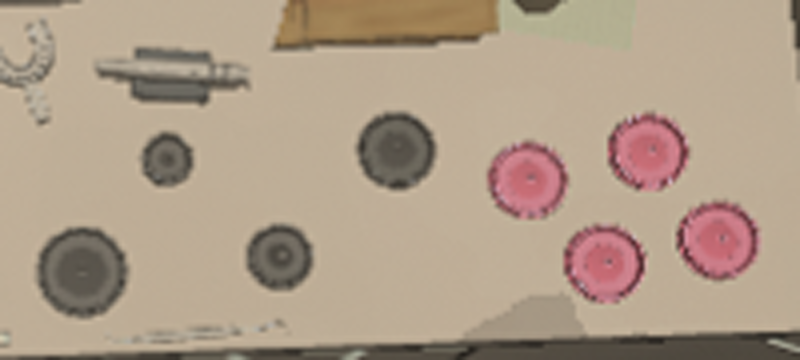

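View pics/t3.png

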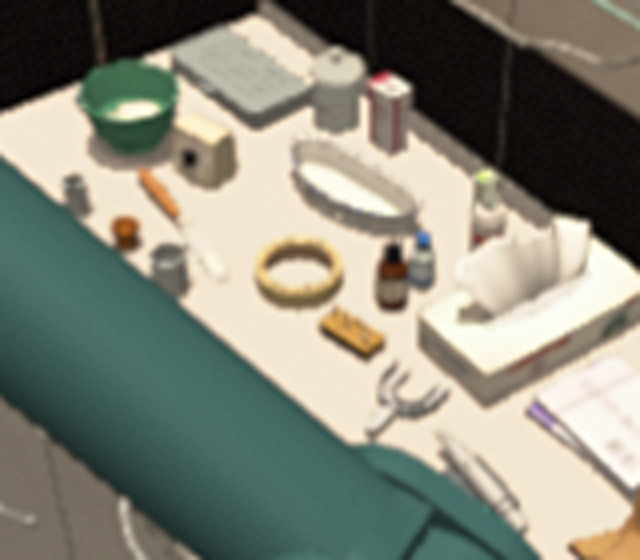

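>>> move_arm(
  series="0 0 -0.025 0 0 7.14 0;0 0 -0.025 0 0 7.14 0;0 0 -0.025 0 0 7.13 0;0.025 -0.042 0 0 0 0 0;0.025 -0.042 0 0 0 0 0;0.025 -0.042 0 0 0 0 0;0.025 -0.042 0 0 0 0 0;0.025 -0.042 0 0 0 0 0;0.025 -0.042 0 0 0 0 0;0.025 -0.042 0 0 0 0 0;0 -0.042 0 0 0 0 0;0 0 0 0 0 0 0",
)

```text
t: 1.35
tool_pos: [0.4135, -0.2631, 0.2896]
tcp_rot: [-0.001, 1.0, 0.005, -0.0]
force: [0.2, -0.5, -0.3]
gripper_width: 0.0919
```

```bash
python3 - <<'E'
from h import *
s=robot.state(); print(s["tool_pos"],s["tcp_rot"],s["force"],s["joint_positions"].round(2),s["t"])
p,im=snap("wrist","w1"); print(p["position"],rot(p["attitude"])[:,2])
E
```

```text
[ 0.41349021 -0.26310003  0.28955496] [-9.92027990e-04  9.99988587e-01  4.67093326e-03 -1.54180956e-04] [ 0.15465875 -0.45261877 -0.32394259] [ 0.64  0.13 -0.15  1.89  0.02  1.13 -1.08] 1.35
[ 0.48215722 -0.26176936  0.46052975] [-0.24361996  0.00116649 -0.96987007]
```

View pics/w1.png

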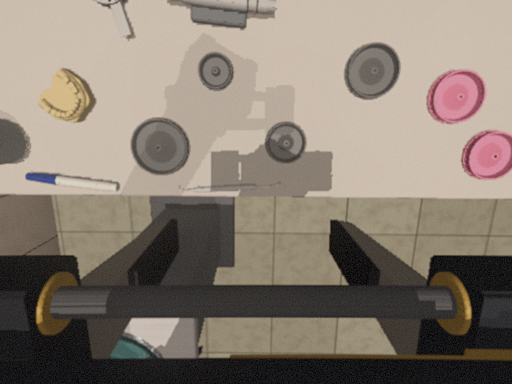

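```bash
python3 - <<'E'
import cv2
im=cv2.imread("pics/w1.png")[35:190,120:410]; cv2.imwrite("pics/w1z.png",cv2.resize(im,None,fx=2.7,fy=2.7,interpolation=2))
hsv=cv2.cvtColor(cv2.imread("pics/w1.png"),cv2.COLOR_BGR2HSV)
for x in range(125,200,3): print(x,hsv[145,x],end=" ")
print()
for x in range(260,312,3): print(x,hsv[143,x],end=" ")
E
```

```text
125 [ 17  35 203] 128 [ 15  38 206] 131 [ 13  28 128] 134 [16 43 77] 137 [ 11  28 128] 140 [ 12  25 134] 143 [ 14  24 137] 146 [ 12  30 110] 149 [ 13  30 101] 152 [ 18  38 102] 155 [ 17  33 107] 158 [ 16  25 113] 161 [ 13  30 102] 164 [ 14  28 102] 167 [ 11  28 102] 170 [ 13  29 105] 173 [ 15  24 106] 176 [ 20  26 117] 179 [ 18  28 120] 182 [ 10  24 125] 185 [ 20  35 109] 188 [15 29 87] 191 [ 16  42 182] 194 [ 18  38 183] 197 [ 16  37 184] 
260 [ 16  36 200] 263 [ 16  41 191] 266 [15 28 73] 269 [14 40 82] 272 [22 30 93] 275 [17 25 90] 278 [13 33 92] 281 [16 29 98] 284 [ 18  23 133] 287 [ 19  27 103] 290 [ 19  28 100] 293 [  8  33 115] 296 [ 12  24 141] 299 [ 16  23 144] 302 [20 25 91] 305 [ 21  28 120] 308 [ 17  35 202] 311 [ 18  37 200]
```

View pics/w1z.png

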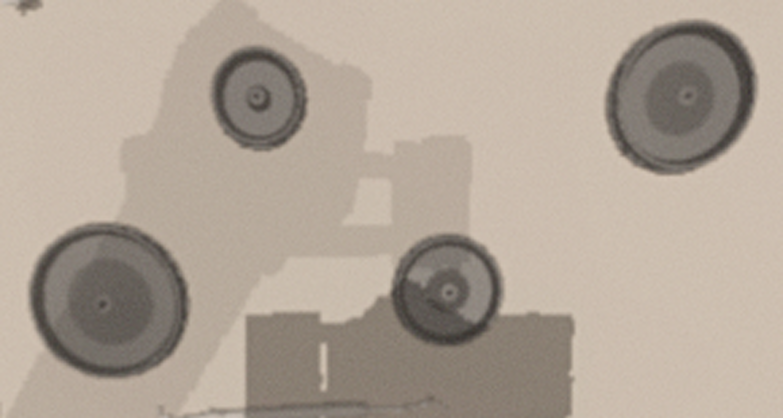

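```bash
cat >> h.py <<'E'
def sil(p,im,c,win,th,z):
    g=cv2.cvtColor(im,cv2.COLOR_RGB2GRAY); x,y=c
    m=np.zeros_like(g); m[y-win:y+win,x-win:x+win]=(g[y-win:y+win,x-win:x+win]<th)*255
    m=cv2.morphologyEx(m,cv2.MORPH_OPEN,np.ones((3,3)))
    cs,_=cv2.findContours(m,cv2.RETR_EXTERNAL,cv2.CHAIN_APPROX_NONE)
    k=max(cs,key=cv2.contourArea); h=cv2.convexHull(k)[:,0].astype(float)
    # ellipse of contour, polygon area centroid in world
    P=np.array([onz(p,q,z)[:2] for q in h])
    (ex,ey),r=cv2.minEnclosingCircle((P*1000).astype(np.float32))
    A=np.c_[2*P,np.ones(len(P))]; s=np.linalg.lstsq(A,(P**2).sum(1),rcond=None)[0]; rr=np.sqrt(s[2]+s[0]**2+s[1]**2)
    return s[:2],2*rr
E
python3 - <<'E'
from h import *
import pickle
p=pickle.load(open("pics/w1.pkl","rb")); im=np.load("pics/w1.npy")
for n,c,w,th in [("66",(160,146),36,150),("30",(216,71),26,145),("54",(372,71),36,150),("42",(286,143),26,124)]:
    c0,d=sil(p,im,c,w,th,.007); print(n,c0.round(4),round(d,4))
H={"30":.014,"42":.016,"54":.017,"66":.018}
for n,uv in [("30",(215.8,70.8)),("66",(158,147.5)),("54",(374.6,70.2)),("42",(286.4,143.2))]: print(n,onz(p,uv,H[n]).round(4))
E
```

```text
66 [ 0.4401 -0.1205] 0.088
30 [ 0.5468 -0.2063] 0.0507
54 [ 0.5484 -0.4264] 0.0765
42 [ 0.447 -0.308] 0.0622
30 [ 0.5465 -0.2074  0.014 ]
66 [ 0.4401 -0.1205  0.018 ]
54 [ 0.5482 -0.4269  0.017 ]
42 [ 0.448  -0.3093  0.016 ]
```

>>> move_arm(
  series="0 -0.05 0 0 0 0 0;0 -0.05 0 0 0 0 0;0 -0.05 0 0 0 0 0;0 -0.05 0 0 0 0 0;0 -0.05 0 0 0 0 0;0 -0.05 0 0 0 0 0;0 -0.05 0 0 0 0 0;0 -0.05 0 0 0 0 0;0 -0.05 0 0 0 0 0;0 -0.05 0 0 0 0 0;0 -0.02 0 0 0 0 0;0 0 0 0 0 0 0",
)

```text
t: 2.6
tool_pos: [0.4126, 0.2529, 0.2893]
tcp_rot: [-0.001, 1.0, 0.002, -0.0]
force: [0.1, 0.6, 0.9]
gripper_width: 0.0918
```

```bash
python3 - <<'E'
from h import *
s=robot.state(); print(s["tool_pos"],s["tcp_rot"],s["force"],s["joint_positions"].round(2),s["t"])
p,im=snap("wrist","w2"); print(p["position"],rot(p["attitude"])[:,2])
E
```

```text
[0.41255071 0.25292849 0.28934284] [-8.49778728e-04  9.99998206e-01  1.63250840e-03 -4.47265739e-04] [0.1405845  0.58623561 0.91409818] [-0.    0.17 -0.68  1.87  0.12  1.14 -2.29] 2.6
[0.48129228 0.25389757 0.46029656] [-0.24420768  0.00238692 -0.96972002]
```

View pics/w2.png

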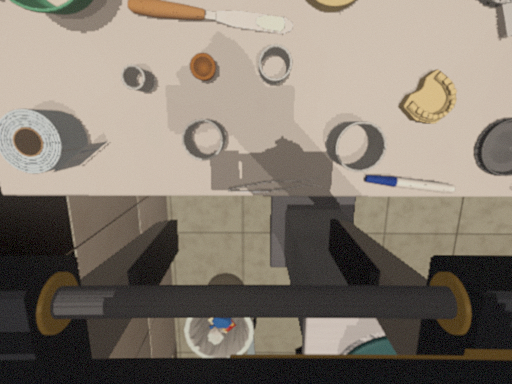

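```bash
python3 - <<'E'
import cv2
a=cv2.imread("pics/w2.png"); im=a[30:180,110:300]; cv2.imwrite("pics/w2z.png",cv2.resize(im,None,fx=4,fy=4,interpolation=2))
im=a[100:185,310:410]; cv2.imwrite("pics/w2y.png",cv2.resize(im,None,fx=6,fy=6,interpolation=2))
E
```

```text
(no output)
```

View pics/w2z.png

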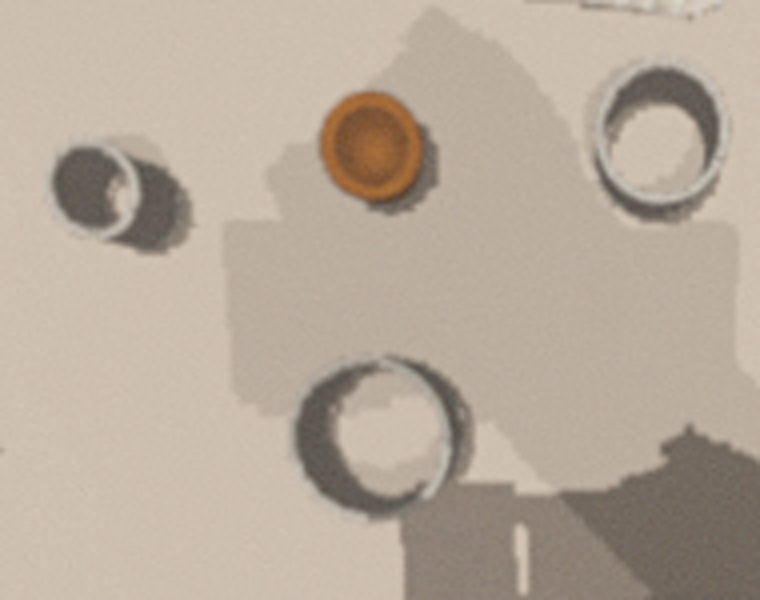

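View pics/w2y.png

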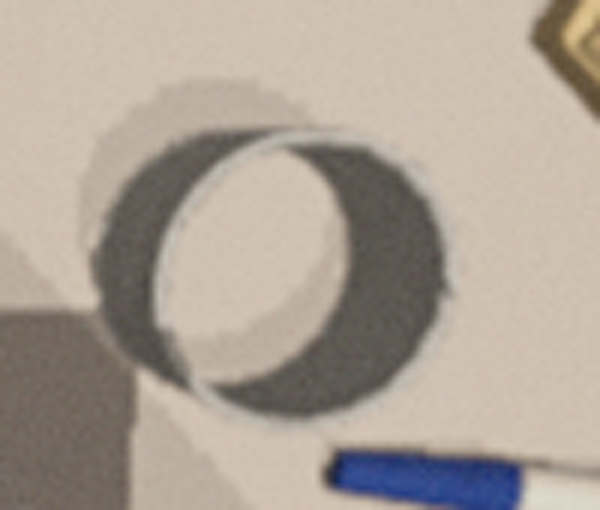

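```bash
python3 - <<'E'
from h import *
import pickle
p=pickle.load(open("pics/w2.pkl","rb"))
def f(n,z,x0,x1,y0,y1,ox,oy,s,off):
    g=lambda a,b:onz(p,((a+.5)/s-.5+ox,(b+.5)/s-.5+oy),z)
    c=g((x0+x1)/2,(y0+y1)/2); cy=(y0+y1)/2;cx=(x0+x1)/2
    print(n,c.round(4),"dia",np.linalg.norm(g(x0,cy)-g(x1,cy)).round(4),np.linalg.norm(g(cx,y0)-g(cx,y1)).round(4))
f(30,.046,48,142,138,242,110,30,4,0)
f(42,.050,595,727,60,208,110,30,4,0)
f(54,.055,293,455,355,518,110,30,4,0)
f(66,.060,155,450,128,425,310,100,6,0)
for n,uv in (("dish",(203,67)),("cast",(432,97))): print(n,onz(p,uv,.03))
E
```

```text
30 [0.5328 0.411  0.046 ] dia 0.0304 0.0317
42 [0.5497 0.2279 0.05  ] dia 0.042 0.0434
54 [0.4551 0.3223 0.055 ] dia 0.0542 0.0537
66 [0.4469 0.1138 0.06  ] dia 0.0647 0.0652
dish [0.54801955 0.32279881 0.03      ]
cast [0.50977734 0.01209492 0.03      ]
```

>>> move_arm(
  series="0.0215 -0.035 -0 0 0 0 0;0.021 -0.0345 0 0 0 0 0;0 0 0.045 0 0 0 0;0 0 0.045 0 0 0 0;0 0 0.045 0 0 0 0;0 0 0.045 0 0 0 0;0 0 0 0 0 0 0",
)

```text
t: 3.35
tool_pos: [0.4529, 0.3144, 0.104]
tcp_rot: [0.004, 1.0, -0.002, -0.005]
force: [-0.7, -1.1, 0.5]
gripper_width: 0.0919
```

```bash
python3 - <<'E'
from h import *
s=robot.state(); print(s["tool_pos"],s["tcp_rot"],s["force"],s["joint_positions"].round(2),s["t"])
p,im=snap("wrist","w3"); print([proj(p,(.4551,.3223,z)).round(0) for z in (0,.055)])
E
```

```text
[0.45289954 0.31439288 0.10396194] [ 0.00405633  0.99997957 -0.00180881 -0.00459747] [-0.69171712 -1.13956371  0.5043419 ] [-0.21  0.53 -0.59  1.89  0.39  0.84 -2.57] 3.35
[array([246., 190.]), array([244., 208.])]
```

View pics/w3.png

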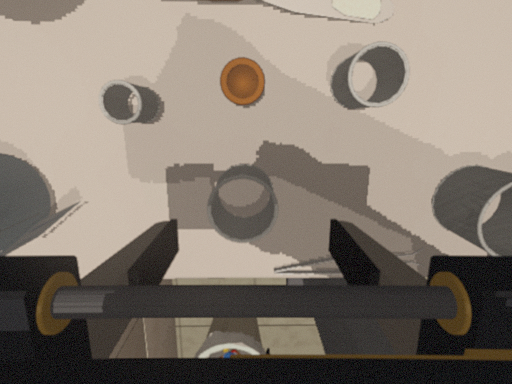

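>>> move_arm(
  series="0 0 0 0 0 0 0;0 0 0 0 0 0 0",
)

```text
t: 3.6
tool_pos: [0.4567, 0.3209, 0.1123]
tcp_rot: [-0.001, 1.0, -0.001, 0.002]
force: [0.5, 0.8, 0.5]
gripper_width: 0.0923
```

>>> move_arm(
  series="0 0 0.03 0 0 0 0;0 0 0.03 0 0 0 0;0 0 0.025 0 0 0 0;0 0 0 0 0 0 0;0 0 0 0 0 0 0;0 0 0 0 0 0 0",
)

```text
t: 4.2
tool_pos: [0.4562, 0.3214, 0.0268]
tcp_rot: [-0.001, 1.0, -0.0, 0.002]
force: [-0.6, 0.0, -0.2]
gripper_width: 0.092
```

```bash
python3 - <<'E'
from h import *
s=robot.state(); print(s["tool_pos"],s["tcp_rot"],s["force"],s["joint_positions"].round(2),s["t"])
E
```

```text
[0.45617943 0.32144819 0.02682356] [-1.04516342e-03  9.99998157e-01 -2.34579615e-05  1.61005714e-03] [-0.60564974  0.02909484 -0.19537128] [-0.27  0.65 -0.52  1.92  0.49  0.69 -2.66] 4.2
```

>>> move_arm(
  force=25,
  series="0 0 0 0 0 0 1;0 0 0 0 0 0 1;0 0 0 0 0 0 1;0 0 0 0 0 0 1;0 0 0 0 0 0 1;0 0 0 0 0 0 1",
)

```text
t: 4.8
tool_pos: [0.4548, 0.3207, 0.0247]
tcp_rot: [-0.0, 1.0, 0.0, 0.0]
force: [-0.2, 0.1, 1.1]
gripper_width: 0.0538
```

>>> move_arm(
  series="0 0 -0.04 0 0 0 1;0 0 -0.04 0 0 0 1;0 0.02 -0.03 0 0 0 1;0.006 0.05 0 0 0 0 1;0.006 0.05 0 0 0 0 1;0.006 0.05 0 0 0 0 1;0.006 0.05 0 0 0 0 1;0.006 0.05 0 0 0 0 1;0.006 0.05 0 0 0 0 1;0.006 0.05 0 0 0 0 1;0.006 0.05 0 0 0 0 1;0.006 0.05 0 0 0 0 1",
)

```text
t: 6.0
tool_pos: [0.5077, -0.1485, 0.1343]
tcp_rot: [0.0, 1.0, -0.0, -0.0]
force: [1.6, 0.7, -1.7]
gripper_width: 0.0536
```

>>> move_arm(
  series="0.006 0.05 0 0 0 0 1;0.006 0.05 0 0 0 0 1;0.006 0.05 0 0 0 0 1;0.006 0.05 0 0 0 0 1;0.006 0.05 0 0 0 0 1;0.006 0.027 0 0 0 0 1;0 0 0 0 0 0 1;0 0 0 0 0 0 1",
)

```text
t: 6.8
tool_pos: [0.5434, -0.4212, 0.1333]
tcp_rot: [-0.001, 1.0, -0.0, -0.001]
force: [-0.4, 0.6, -1.4]
gripper_width: 0.0536
```

```bash
python3 - <<'E'
from h import *
s=robot.state(); print(s["tool_pos"],s["tcp_rot"],s["force"],s["joint_positions"].round(2),s["t"],s["gripper_width"])
p,im=snap("wrist","w4"); print([proj(p,(.5484,-.4265,z)).round(0) for z in (0.005,.014)])
E
```

```text
[ 0.54342058 -0.42117629  0.13331526] [-9.85021037e-04  9.99999109e-01 -3.69634148e-04 -8.21516485e-04] [-0.41664814  0.58694723 -1.36497823] [ 0.91  0.66 -0.44  1.54  0.31  1.01 -1.19] 6.8 0.05362319247272497
[array([260., 183.]), array([260., 185.])]
```

View pics/w4.png

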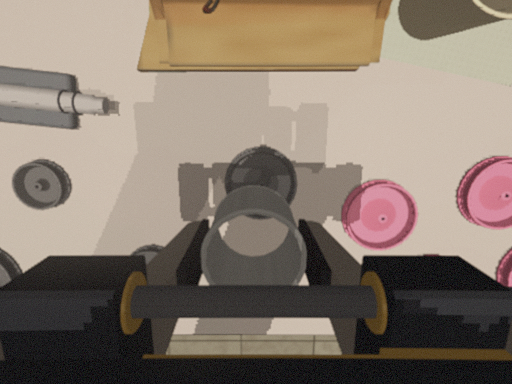

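>>> move_arm(
  series="0.0046 0.006 0 0 0 0 1;0 0 0.03 0 0 0 1;0 0 0.03 0 0 0 1;0 0 0.015 0 0 0 1;0 0 0 0 0 0 1;0 0 0 0 0 0 1",
)

```text
t: 7.45
tool_pos: [0.5497, -0.4274, 0.0604]
tcp_rot: [0.0, 1.0, 0.0, 0.0]
force: [-0.1, -0.4, -0.6]
gripper_width: 0.0535
```

```bash
python3 - <<'E'
from h import *
s=robot.state(); print(s["tool_pos"],s["tcp_rot"],s["force"],s["t"],s["gripper_width"])
p,im=snap("wrist","w5"); print([proj(p,(.5484,-.4265,z)).round(0) for z in (0.005,.014)])
cv2.imwrite("pics/w5z.png",cv2.resize(im[130:310,160:360,::-1],None,fx=3.3,fy=3.3,interpolation=2))
E
```

```text
[ 0.54969382 -0.42744125  0.06043394] [1.91899727e-04 9.99999774e-01 4.18593824e-04 4.89885220e-04] [-0.10420472 -0.40821227 -0.56386555] 7.45 0.05349025441333943
[array([254., 210.]), array([254., 213.])]
```

View pics/w5z.png

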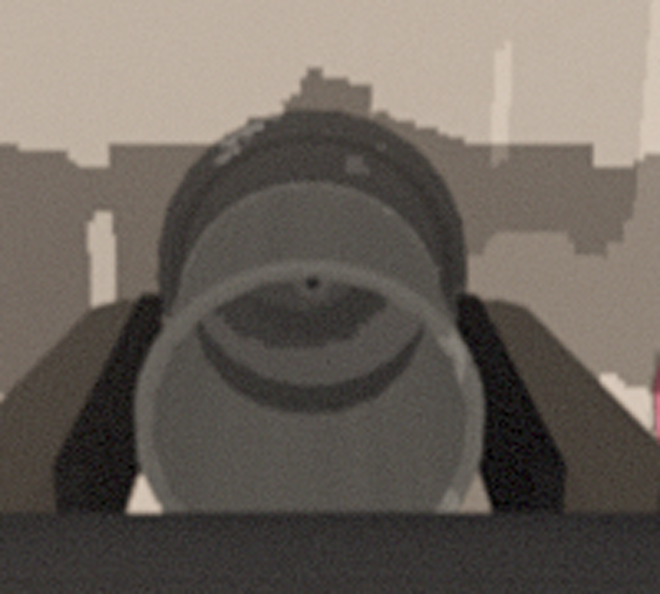

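>>> move_arm(
  series="0 0 0.01 0 0 0 1;0 0 0.01 0 0 0 1;0 0 0.006 0 0 0 1;0 0 0.003 0 0 0 1;0 0 0 0 0 0 1;0 0 0 0 0 0 1",
)

```text
t: 8.1
tool_pos: [0.549, -0.4277, 0.0306]
tcp_rot: [0.0, 1.0, 0.0, 0.0]
force: [0.4, 0.3, -2.3]
gripper_width: 0.0536
```

>>> move_arm(
  series="0 0 0 0 0 0 0.2;0 0 0 0 0 0 0.2;0 0 0 0 0 0 0.2;0 0 -0.02 0 0 0 0.2;0 0 -0.04 0 0 0 0.2;0 0 -0.04 0 0 0 0.2;-0.03 0 -0.03 0 0 0 0.2;0 0 0 0 0 0 0.2",
)

```text
t: 8.9
tool_pos: [0.5183, -0.4305, 0.1659]
tcp_rot: [0.003, 1.0, -0.001, 0.002]
force: [-0.4, -0.6, -0.2]
gripper_width: 0.0735
```

```bash
python3 - <<'E'
from h import *
s=robot.state(); print(s["tool_pos"],s["tcp_rot"],s["force"],s["t"],s["gripper_width"])
p,im=snap("wrist","w6"); print([proj(p,(.5484,-.4265,z)).round(0) for z in (0.005,.014,.06)])
cv2.imwrite("pics/w6z.png",cv2.resize(im[100:280,160:360,::-1],None,fx=3.3,fy=3.3,interpolation=2))
E
```

```text
[ 0.51834133 -0.43047374  0.16594793] [ 0.00327269  0.99999153 -0.00130332  0.00212756] [-0.43265856 -0.56423408 -0.23679446] 8.9 0.0734800577545162
[array([250., 155.]), array([250., 156.]), array([250., 162.])]
```

View pics/w6z.png

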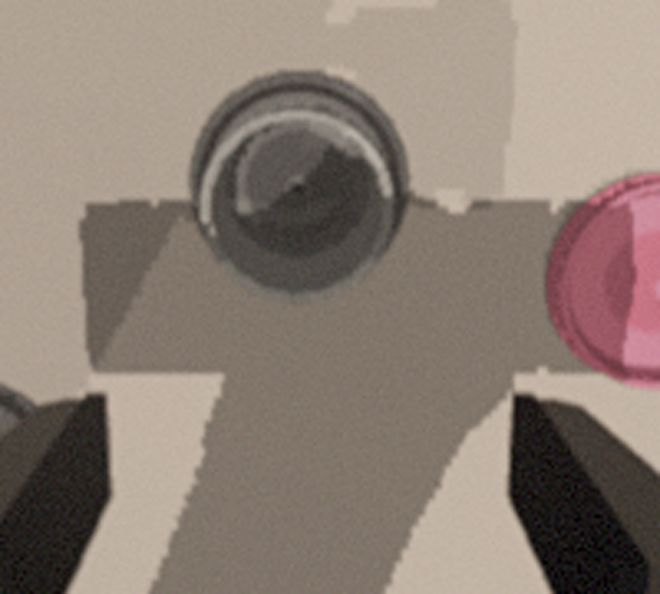

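>>> move_arm(
  series="-0.0065 -0.05 0 0 0 0 0;-0.0065 -0.05 0 0 0 0 0;-0.0065 -0.05 0 0 0 0 0;-0.0065 -0.05 0 0 0 0 0;-0.0065 -0.05 0 0 0 0 0;-0.0065 -0.05 0 0 0 0 0;-0.0065 -0.05 0 0 0 0 0;-0.0065 -0.05 0 0 0 0 0;-0.0065 -0.05 0 0 0 0 0;-0.0065 -0.05 0 0 0 0 0;-0.0065 -0.041 0 0 0 0 0;0 0 0 0 0 0 0",
)

```text
t: 10.15
tool_pos: [0.4461, 0.1158, 0.1601]
tcp_rot: [-0.002, 1.0, 0.005, -0.0]
force: [-0.2, -0.1, 0.0]
gripper_width: 0.0918
```

>>> move_arm(
  series="0 0 0 0 0 0 0;0 0 0 0 0 0 0",
)

```text
t: 10.35
tool_pos: [0.4478, 0.1081, 0.1598]
tcp_rot: [0.0, 1.0, -0.001, -0.001]
force: [-0.3, 0.9, -0.0]
gripper_width: 0.0923
```

```bash
python3 - <<'E'
from h import *
s=robot.state(); print(s["tool_pos"],s["tcp_rot"],s["force"],s["joint_positions"].round(2),s["t"],s["gripper_width"])
p,im=snap("wrist","w7"); print([proj(p,(.4469,.1138,z)).round(0) for z in (0.0,.06)])
E
```

```text
[0.44779309 0.10808244 0.1598244 ] [ 1.89471995e-04  9.99999492e-01 -6.86867648e-04 -7.12282371e-04] [-0.31924028  0.89428123 -0.04663078] [ 0.29  0.31 -0.68  2.07  0.26  0.85 -2.12] 10.35 0.09234334597925849
[array([250., 182.]), array([249., 195.])]
```

View pics/w7.png

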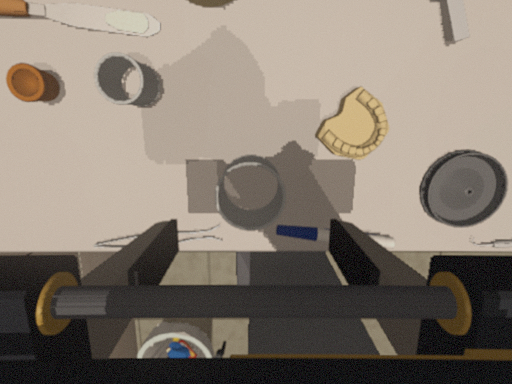

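>>> move_arm(
  series="-0.001 -0.003 0.03 0 0 0 0;0 0 0.04 0 0 0 0;0 0 0.04 0 0 0 0;0 0 0.022 0 0 0 0;0 0 0 0 0 0 0;0 0 0 0 0 0 0",
)

```text
t: 11.0
tool_pos: [0.4471, 0.1115, 0.0287]
tcp_rot: [0.0, 1.0, -0.001, -0.0]
force: [-0.4, 0.1, 0.1]
gripper_width: 0.0921
```

```bash
python3 - <<'E'
from h import *
s=robot.state(); print(s["tool_pos"],s["tcp_rot"],s["force"],s["joint_positions"].round(2),s["t"],s["gripper_width"])
E
```

```text
[0.44708561 0.11149373 0.02867278] [ 3.75920617e-05  9.99999661e-01 -7.68061391e-04 -2.96009548e-04] [-0.39083995  0.08063951  0.0778176 ] [ 0.13  0.53 -0.53  2.15  0.49  0.58 -2.33] 11.0 0.09210853983726186
```

>>> move_arm(
  force=30,
  series="0 0 0 0 0 0 1;0 0 0 0 0 0 1;0 0 0 0 0 0 1;0 0 0 0 0 0 1;0 0 0 0 0 0 1",
)

```text
t: 11.5
tool_pos: [0.4476, 0.1119, 0.0295]
tcp_rot: [0.0, 1.0, -0.0, 0.001]
force: [-0.9, -1.2, 7.4]
gripper_width: 0.0665
```

>>> move_arm(
  series="0 0 -0.04 0 0 0 1;0 0 -0.04 0 0 0 1;0 0.02 -0.01 0 0 0 1;0 0.04 0 0 0 0 1;-0.002 0.04 0 0 0 0 1;-0.002 0.04 0 0 0 0 1;-0.002 0.04 0 0 0 0 1;-0.001 0.04 0 0 0 0 1;0 0.013 0 0 0 0 1;0 0 0 0 0 0 1;0 0 0 0 0 0 1",
)

```text
t: 12.6
tool_pos: [0.4398, -0.1196, 0.1185]
tcp_rot: [-0.0, 1.0, 0.001, -0.0]
force: [0.4, 0.9, -1.4]
gripper_width: 0.0658
```

```bash
python3 - <<'E'
from h import *
s=robot.state(); print(s["tool_pos"],s["tcp_rot"],s["force"],s["t"],s["gripper_width"])
p,im=snap("wrist","w8"); print([proj(p,(.4401,-.1205,z)).round(0) for z in (0.005,.014)])
E
```

```text
[ 0.43975381 -0.11955216  0.11853646] [-3.73642090e-04  9.99999802e-01  5.03644492e-04 -4.82791734e-05] [ 0.36572742  0.88476268 -1.35617966] 12.6 0.06580048331451337
[array([256., 191.]), array([256., 193.])]
```

View pics/w8.png

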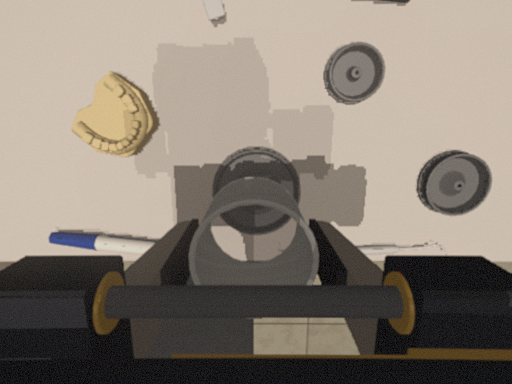

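>>> move_arm(
  series="0.0005 0.0013 0.025 0 0 0 1;0 0 0.025 0 0 0 1;0 0 0.012 0 0 0 1;0 0 0 0 0 0 1;0 0 0 0 0 0 1",
)

```text
t: 13.15
tool_pos: [0.4409, -0.1211, 0.057]
tcp_rot: [-0.0, 1.0, 0.001, 0.0]
force: [-0.9, -0.0, -1.6]
gripper_width: 0.0661
```

```bash
python3 - <<'E'
from h import *
s=robot.state(); print(s["tool_pos"],s["tcp_rot"],s["force"],s["t"],s["gripper_width"])
p,im=snap("wrist","w9"); print([proj(p,(.4401,-.1205,z)).round(0) for z in (0.005,.014)])
cv2.imwrite("pics/w9z.png",cv2.resize(im[130:310,160:360,::-1],None,fx=3.3,fy=3.3,interpolation=2))
E
```

```text
[ 0.44087097 -0.12111481  0.05700791] [-1.49266741e-04  9.99999514e-01  9.50893747e-04  2.15006346e-04] [-0.94019048 -0.03762062 -1.59013331] 13.15 0.06610871382872982
[array([254., 211.]), array([254., 214.])]
```

View pics/w9z.png

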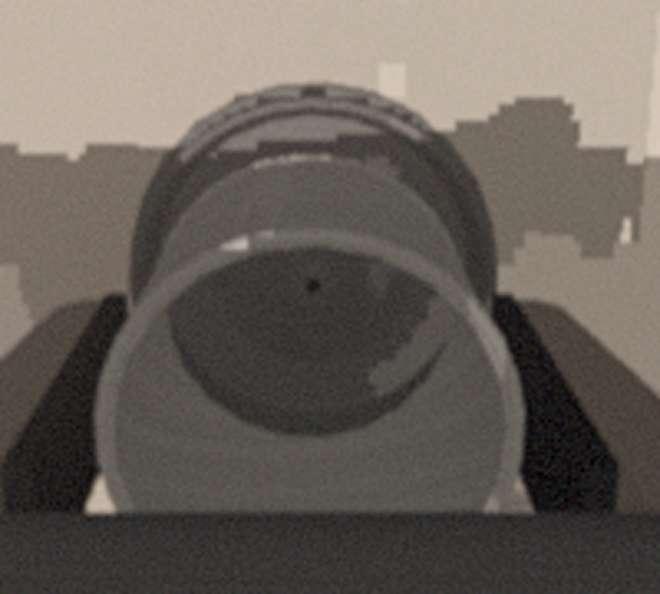

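>>> move_arm(
  series="-0.0005 0 0.009 0 0 0 1;0 0 0.009 0 0 0 1;0 0 0.0045 0 0 0 1;0 0 0 0 0 0 1;0 0 0 0 0 0 1",
)

```text
t: 13.7
tool_pos: [0.4396, -0.1223, 0.0342]
tcp_rot: [0.0, 1.0, -0.0, -0.0]
force: [-3.2, 0.5, 5.4]
gripper_width: 0.0665
```

>>> move_arm(
  series="0 0 0 0 0 0 0.1;0 0 0 0 0 0 0.1;0 0 0 0 0 0 0.1;0 0 -0.02 0 0 0 0.1;0 0 -0.04 0 0 0 0.1;0 0 -0.04 0 0 0 0.1;-0.03 0 -0.03 0 0 0 0.1;0 0 0 0 0 0 0.1;0 0 0 0 0 0 0.1",
)

```text
t: 14.6
tool_pos: [0.4099, -0.1228, 0.1645]
tcp_rot: [0.001, 1.0, -0.001, 0.001]
force: [-0.8, 0.2, 0.4]
gripper_width: 0.0828
```

```bash
python3 - <<'E'
from h import *
s=robot.state(); print(s["tool_pos"],s["tcp_rot"],s["force"],s["t"],s["gripper_width"])
p,im=snap("wrist","w10"); print([proj(p,(.4401,-.1205,z)).round(0) for z in (0.005,.014,.065)])
cv2.imwrite("pics/w10z.png",cv2.resize(im[100:280,160:360,::-1],None,fx=3.3,fy=3.3,interpolation=2))
E
```

```text
[ 0.40992237 -0.12278957  0.16446327] [ 8.65705154e-04  9.99999200e-01 -5.52678519e-04  7.38001243e-04] [-0.83788726  0.2292208   0.40696424] 14.6 0.08284231029998299
[array([252., 155.]), array([252., 156.]), array([252., 163.])]
```

View pics/w10z.png

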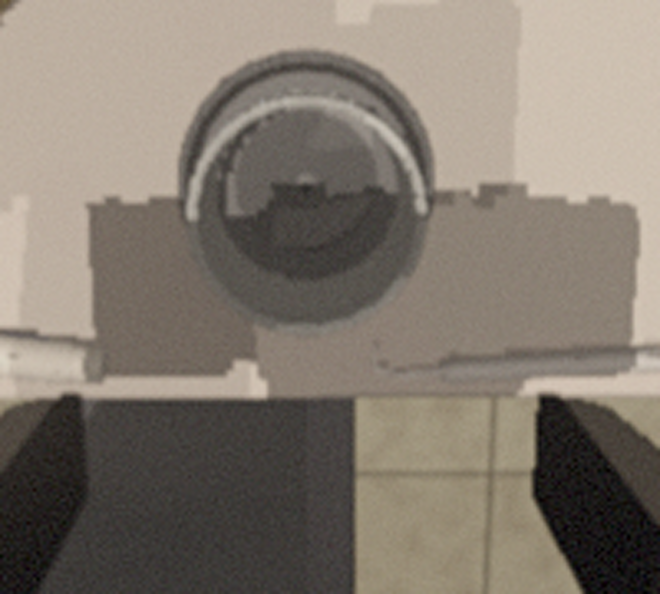

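>>> move_arm(
  series="0.016 -0.04 0 0 0 0 0.3;0.016 -0.04 0 0 0 0 0.3;0.016 -0.04 0 0 0 0 0.3;0.016 -0.04 0 0 0 0 0.3;0.016 -0.04 0 0 0 0 0.3;0.016 -0.04 0 0 0 0 0.3;0.016 -0.04 0 0 0 0 0.3;0.016 -0.04 0 0 0 0 0.3;0.01 -0.03 0 0 0 0 0.3;0 0 0 0 0 0 0.3;0 0 0 0 0 0 0.3;0 0 0 0 0 0 0.3",
)

```text
t: 15.85
tool_pos: [0.5474, 0.2265, 0.1625]
tcp_rot: [0.001, 1.0, -0.001, -0.001]
force: [-0.7, 0.1, 0.3]
gripper_width: 0.0641
```

```bash
python3 - <<'E'
from h import *
s=robot.state(); print(s["tool_pos"],s["tcp_rot"],s["force"],s["joint_positions"].round(2),s["t"],s["gripper_width"])
p,im=snap("wrist","w11"); print([proj(p,(.5497,.2279,z)).round(0) for z in (0.0,.05)])
E
```

```text
[0.54736351 0.22648755 0.16252132] [ 7.50016411e-04  9.99998876e-01 -5.08680698e-04 -1.19421979e-03] [-0.66173065  0.12598112  0.30712509] [ 0.06  0.54 -0.68  1.76  0.4   0.99 -2.35] 15.85 0.06412553821155924
[array([253., 179.]), array([253., 189.])]
```

View pics/w11.png

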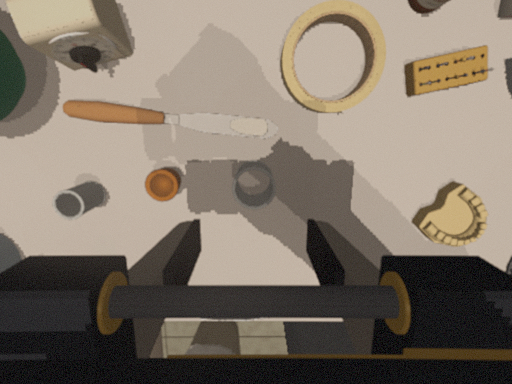

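>>> move_arm(
  series="0.002 -0.001 0.03 0 0 0 0.3;0 0 0.04 0 0 0 0.3;0 0 0.04 0 0 0 0.3;0 0 0.03 0 0 0 0.3;0 0 0 0 0 0 0.3;0 0 0 0 0 0 0.3",
)

```text
t: 16.5
tool_pos: [0.5501, 0.2281, 0.0245]
tcp_rot: [0.0, 1.0, -0.001, -0.0]
force: [0.6, 0.6, 1.2]
gripper_width: 0.0642
```

>>> move_arm(
  force=25,
  series="0 0 0 0 0 0 1;0 0 0 0 0 0 1;0 0 0 0 0 0 1;0 0 0 0 0 0 1;0 0 0 0 0 0 1",
)

```text
t: 17.0
tool_pos: [0.5508, 0.2287, 0.0255]
tcp_rot: [0.0, 1.0, -0.0, 0.001]
force: [-0.3, -2.7, 7.9]
gripper_width: 0.0415
```

>>> move_arm(
  series="0 0 -0.04 0 0 0 1;0 0 -0.04 0 0 0 1;-0.01 0.038 -0.02 0 0 0 1;-0.009 0.05 0 0 0 0 1;-0.009 0.05 0 0 0 0 1;-0.009 0.05 0 0 0 0 1;-0.009 0.05 0 0 0 0 1;-0.009 0.05 0 0 0 0 1;-0.009 0.05 0 0 0 0 1;-0.009 0.05 0 0 0 0 1;-0.009 0.05 0 0 0 0 1;-0.009 0.05 0 0 0 0 1",
)

```text
t: 18.2
tool_pos: [0.4595, -0.2539, 0.1245]
tcp_rot: [0.0, 1.0, 0.0, 0.0]
force: [1.9, -0.8, -0.5]
gripper_width: 0.0413
```

>>> move_arm(
  series="-0.009 0.05 0 0 0 0 1;-0.0025 0 0 0 0 0 1;0 0 0 0 0 0 1;0 0 0 0 0 0 1",
)

```text
t: 18.6
tool_pos: [0.4492, -0.2996, 0.1242]
tcp_rot: [-0.0, 1.0, 0.001, 0.0]
force: [-0.1, -0.2, -0.1]
gripper_width: 0.0414
```

```bash
python3 - <<'E'
from h import *
s=robot.state(); print(s["tool_pos"],s["tcp_rot"],s["force"],s["t"],s["gripper_width"])
p,im=snap("wrist","w12"); print([proj(p,(.4475,-.3087,z)).round(0) for z in (0.005,.014)])
E
```

```text
[ 0.44916531 -0.29962848  0.12419637] [-3.41123425e-04  9.99999438e-01  9.92891248e-04  1.46229658e-04] [-0.14304181 -0.22325672 -0.05616254] 18.6 0.04139738628020395
[array([264., 192.]), array([264., 194.])]
```

View pics/w12.png

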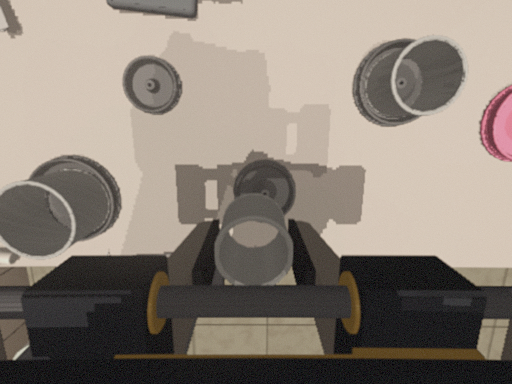

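>>> move_arm(
  series="-0.0012 0.0097 0.01 0 0 0 1;0 0 0.025 0 0 0 1;0 0 0.025 0 0 0 1;0 0 0.007 0 0 0 1;0 0 0 0 0 0 1;0 0 0 0 0 0 1",
)

```text
t: 19.25
tool_pos: [0.4483, -0.3108, 0.0577]
tcp_rot: [0.0, 1.0, 0.0, 0.0]
force: [0.3, -0.7, -0.3]
gripper_width: 0.0413
```

```bash
python3 - <<'E'
from h import *
s=robot.state(); print(s["tool_pos"],s["tcp_rot"],s["force"],s["t"],s["gripper_width"])
p,im=snap("wrist","w13"); print([proj(p,(.4475,-.3087,z)).round(0) for z in (0.005,.014)])
cv2.imwrite("pics/w13z.png",cv2.resize(im[130:310,160:360,::-1],None,fx=3.3,fy=3.3,interpolation=2))
E
```

```text
[ 0.44833817 -0.31081446  0.05765144] [2.03954322e-04 9.99999766e-01 4.83881925e-04 4.37430973e-04] [ 0.31607192 -0.67043116 -0.30624579] 19.25 0.04126540547229049
[array([252., 210.]), array([252., 214.])]
```

View pics/w13z.png

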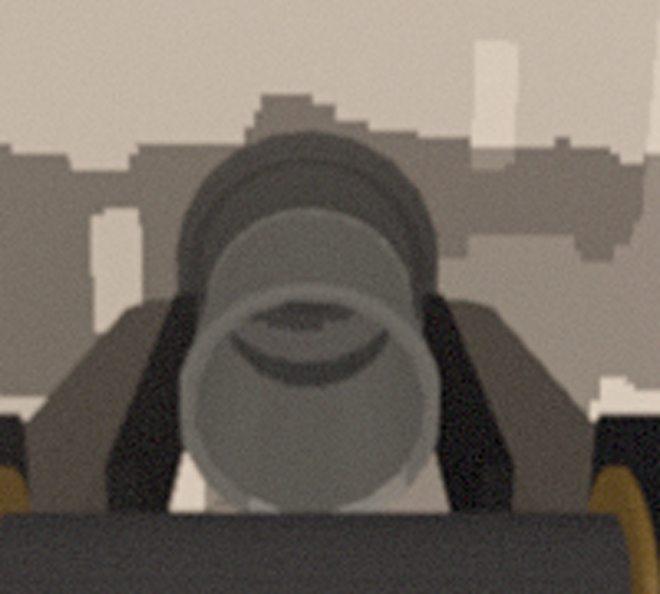

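>>> move_arm(
  series="0 0 0.01 0 0 0 1;0 0 0.01 0 0 0 1;0 0 0.007 0 0 0 1;0 0 0 0 0 0 1;0 0 0 0 0 0 1",
)

```text
t: 19.8
tool_pos: [0.4475, -0.311, 0.0297]
tcp_rot: [0.0, 1.0, 0.0, -0.0]
force: [0.8, -0.5, -0.1]
gripper_width: 0.041
```

>>> move_arm(
  series="0 0 0 0 0 0 0.35;0 0 0 0 0 0 0.35;0 0 0 0 0 0 0.35;0 0 -0.02 0 0 0 0.35;0 0 -0.04 0 0 0 0.35;0 0 -0.04 0 0 0 0.35;-0.03 0 -0.03 0 0 0 0.35;0 0 0 0 0 0 0.35;0 0 0 0 0 0 0.35",
)

```text
t: 20.7
tool_pos: [0.4173, -0.3115, 0.1605]
tcp_rot: [0.001, 1.0, -0.001, 0.0]
force: [0.5, 0.1, -0.5]
gripper_width: 0.0599
```

```bash
python3 - <<'E'
from h import *
s=robot.state(); print(s["tool_pos"],s["tcp_rot"],s["force"],s["t"],s["gripper_width"])
p,im=snap("wrist","w14"); print([proj(p,(.4475,-.3087,z)).round(0) for z in (0.005,.014,.055)])
cv2.imwrite("pics/w14z.png",cv2.resize(im[100:280,160:360,::-1],None,fx=3.3,fy=3.3,interpolation=2))
E
```

```text
[ 0.41732158 -0.31153618  0.16051832] [ 8.00675495e-04  9.99999423e-01 -6.21085142e-04  3.57729205e-04] [ 0.50753535  0.10161329 -0.52278173] 20.7 0.059891639090569604
[array([252., 155.]), array([252., 156.]), array([252., 162.])]
```

View pics/w14z.png

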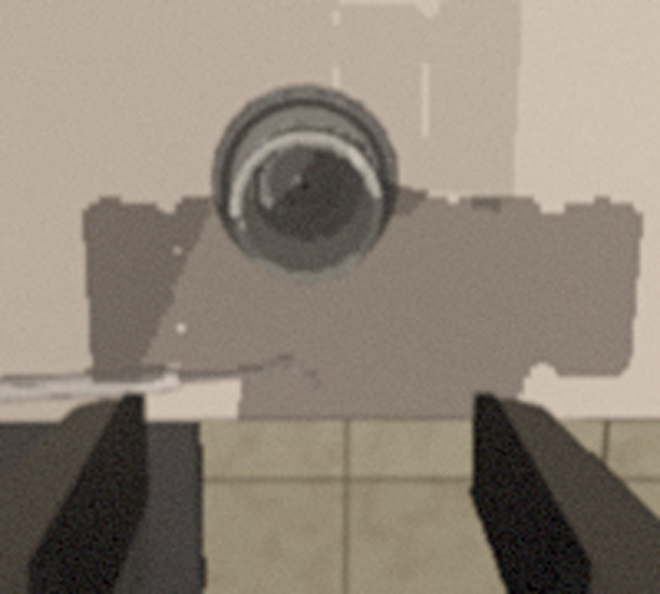

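>>> move_arm(
  series="0 0 0 0 0 -8 0.45;0 0 0 0 0 -8 0.45;0 0 0 0 0 -8 0.45;0.025 -0.038 0 0 0 0 0.45;0.025 -0.038 0 0 0 0 0.45;0.025 -0.038 0 0 0 0 0.45;0.025 -0.038 0 0 0 0 0.45;0.025 -0.038 0 0 0 0 0.45;0.025 -0.038 0 0 0 0 0.45;0.025 -0.038 0 0 0 0 0.45;0.025 -0.038 0 0 0 0 0.45;0.025 -0.038 0 0 0 0 0.45",
)

```text
t: 21.95
tool_pos: [0.4836, 0.0955, 0.1587]
tcp_rot: [-0.001, 0.978, 0.208, -0.001]
force: [0.4, -0.4, -0.3]
gripper_width: 0.0503
```

>>> move_arm(
  series="0.025 -0.038 0 0 0 0 0.45;0.025 -0.038 0 0 0 0 0.45;0.025 -0.038 0 0 0 0 0.45;0.025 -0.038 0 0 0 0 0.45;0.025 -0.038 0 0 0 0 0.45;0.025 -0.038 0 0 0 0 0.45;0 0 0 0 0 0 0.45;0 0 0 0 0 0 0.45;0 0 0 0 0 0 0.45",
)

```text
t: 22.85
tool_pos: [0.5279, 0.3612, 0.1584]
tcp_rot: [0.001, 0.978, 0.208, -0.001]
force: [0.4, -0.1, -0.1]
gripper_width: 0.0504
```

```bash
python3 - <<'E'
from h import *
s=robot.state(); print(s["tool_pos"],s["tcp_rot"],s["force"],s["joint_positions"].round(2),s["t"],s["gripper_width"])
p,im=snap("wrist","w15"); print([proj(p,(.5328,.411,z)).round(0) for z in (0.0,.046)])
print(rot(s["tcp_rot"]).T@(np.array([.5328,.411,.02])-s["tool_pos"]))
E
```

```text
[0.52793304 0.36124642 0.15844595] [ 6.84281663e-04  9.78185152e-01  2.07730488e-01 -1.17641374e-03] [ 0.40815617 -0.05906616 -0.13568041] [-0.12  0.65 -0.77  1.64  0.51  1.07 -2.19] 22.85 0.050433557988770875
[array([215., 160.]), array([209., 167.])]
[ 0.02502456 -0.04359935  0.1383447 ]
```

View pics/w15.png

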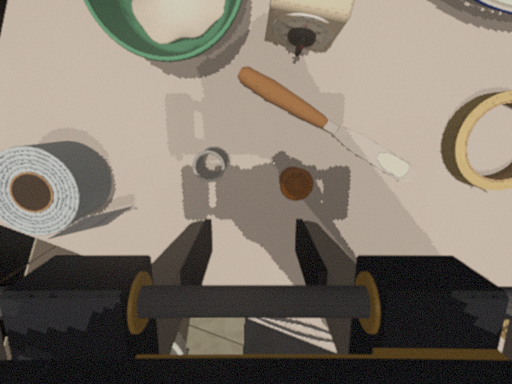

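>>> move_arm(
  series="0.025 -0.044 0.01 0 0 0 0.45;0 0 0.03 0 0 0 0.45;0 0 0 0 0 0 0.45;0 0 0 0 0 0 0.45",
)

```text
t: 23.3
tool_pos: [0.5336, 0.409, 0.12]
tcp_rot: [0.001, 0.978, 0.207, -0.001]
force: [0.5, 0.3, 0.3]
gripper_width: 0.0503
```

```bash
python3 - <<'E'
from h import *
s=robot.state(); print(s["tool_pos"],s["tcp_rot"],s["force"],s["joint_positions"].round(2),s["t"],s["gripper_width"])
p,im=snap("wrist","w16"); print([proj(p,(.5328,.411,z)).round(0) for z in (0.0,.046)])
print(rot(s["tcp_rot"]).T@(np.array([.5328,.411,.02])-s["tool_pos"]))
cv2.imwrite("pics/w16z.png",cv2.resize(im[130:280,180:340,::-1],None,fx=4,fy=4,interpolation=2))
E
```

```text
[0.53359067 0.40901406 0.11998526] [ 9.02695070e-04  9.78354802e-01  2.06931475e-01 -6.56274528e-04] [0.50890231 0.30316143 0.27409989] [-0.22  0.74 -0.74  1.58  0.55  1.04 -2.26] 23.3 0.050323852817604695
[array([252., 190.]), array([252., 202.])]
[ 0.00024691 -0.00228545  0.09998168]
```

View pics/w16z.png

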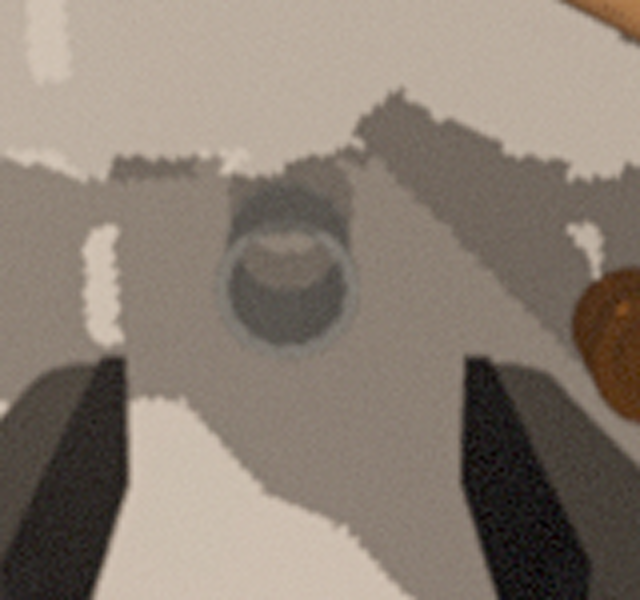

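>>> move_arm(
  series="0 -0.0015 0.03 0 0 0 0.45;0 0 0.03 0 0 0 0.45;0 0 0.03 0 0 0 0.45;0 0 0.01 0 0 0 0.45;0 0 0 0 0 0 0.45;0 0 0 0 0 0 0.45",
)

```text
t: 23.95
tool_pos: [0.5335, 0.4131, 0.0223]
tcp_rot: [-0.001, 0.978, 0.208, 0.001]
force: [0.4, -0.1, -0.0]
gripper_width: 0.0504
```

>>> move_arm(
  force=20,
  series="0 0 0 0 0 0 1;0 0 0 0 0 0 1;0 0 0 0 0 0 1;0 0 0 0 0 0 1;0 0 0 0 0 0 1",
)

```text
t: 24.45
tool_pos: [0.533, 0.4127, 0.0214]
tcp_rot: [0.0, 0.978, 0.208, 0.001]
force: [-0.8, -0.9, 4.4]
gripper_width: 0.0289
```

```bash
python3 - <<'E'
from h import *
s=robot.state(); print(s["tool_pos"],s["tcp_rot"],s["force"],s["joint_positions"].round(2),s["t"],s["gripper_width"])
print(rot(s["tcp_rot"]).T@(np.array([.5465,-.2078,.12])-s["tool_pos"]))
E
```

```text
[0.53302493 0.41267401 0.0213565 ] [3.02501583e-05 9.78164805e-01 2.07829826e-01 6.14227978e-04] [-0.82612874 -0.89581433  4.37776999] [-0.27  0.85 -0.66  1.62  0.64  0.9  -2.33] 24.45 0.02893783180534322
[-0.23984632  0.57238321 -0.09874876]
```

>>> move_arm(
  series="0 0 -0.04 0 0 0 1;0 0 -0.04 0 0 0 1;0 0 -0.02 0 0 0 1;-0.0185 0.044 0 0 0 0 1;-0.0185 0.044 0 0 0 0 1;-0.0185 0.044 0 0 0 0 1;-0.0185 0.044 0 0 0 0 1;-0.0185 0.044 0 0 0 0 1;-0.0185 0.044 0 0 0 0 1;-0.0185 0.044 0 0 0 0 1;-0.0185 0.044 0 0 0 0 1;-0.0185 0.044 0 0 0 0 1",
)

```text
t: 25.65
tool_pos: [0.541, -0.0188, 0.1203]
tcp_rot: [-0.0, 0.978, 0.208, -0.0]
force: [1.3, -0.5, -0.9]
gripper_width: 0.0286
```

>>> move_arm(
  series="-0.0185 0.044 0 0 0 0 1;-0.0185 0.044 0 0 0 0 1;-0.0185 0.044 0 0 0 0 1;-0.0185 0.044 0 0 0 0 1;0 0 0 0 0 0 1;0 0 0 0 0 0 1;0 0 0 0 0 0 1",
)

```text
t: 26.35
tool_pos: [0.5454, -0.2061, 0.1203]
tcp_rot: [-0.001, 0.978, 0.209, 0.0]
force: [0.1, 0.2, -0.0]
gripper_width: 0.0285
```

```bash
python3 - <<'E'
from h import *
s=robot.state(); print(s["tool_pos"],s["tcp_rot"],s["force"],s["t"],s["gripper_width"])
p,im=snap("wrist","w17"); print([proj(p,(.5466,-.2068,z)).round(0) for z in (0.005,.014)])
print(rot(s["tcp_rot"]).T@(np.array([.5465,-.2075,.055])-s["tool_pos"]))
E
```

```text
[ 0.54542965 -0.20606162  0.12031625] [-5.10998194e-04  9.77926414e-01  2.08948956e-01  4.08246571e-05] [ 0.06952128  0.20624423 -0.01463214] 26.35 0.028547489624249883
[array([256., 191.]), array([256., 193.])]
[0.0003699  0.00181437 0.06531461]
```

View pics/w17.png

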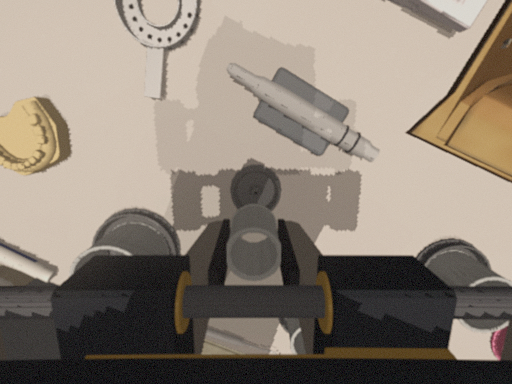

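>>> move_arm(
  series="0.0005 0.0018 0.01 0 0 0 1;0 0 0.025 0 0 0 1;0 0 0.025 0 0 0 1;0 0 0.005 0 0 0 1;0 0 0 0 0 0 1;0 0 0 0 0 0 1",
)

```text
t: 27.0
tool_pos: [0.5474, -0.2088, 0.0561]
tcp_rot: [0.0, 0.978, 0.208, 0.001]
force: [-0.2, 0.4, -0.2]
gripper_width: 0.0286
```

```bash
python3 - <<'E'
from h import *
s=robot.state(); print(s["tool_pos"],s["tcp_rot"],s["force"],s["t"],s["gripper_width"])
p,im=snap("wrist","w18"); print([proj(p,(.5466,-.2068,z)).round(0) for z in (0.005,.014)])
cv2.imwrite("pics/w18z.png",cv2.resize(im[130:310,160:360,::-1],None,fx=3.3,fy=3.3,interpolation=2))
E
```

```text
[ 0.54742897 -0.20875237  0.05614955] [1.92760032e-04 9.78041779e-01 2.08408068e-01 5.64612692e-04] [-0.1786504   0.35271021 -0.23164472] 27.0 0.028560978283793084
[array([252., 211.]), array([252., 214.])]
```

View pics/w18z.png

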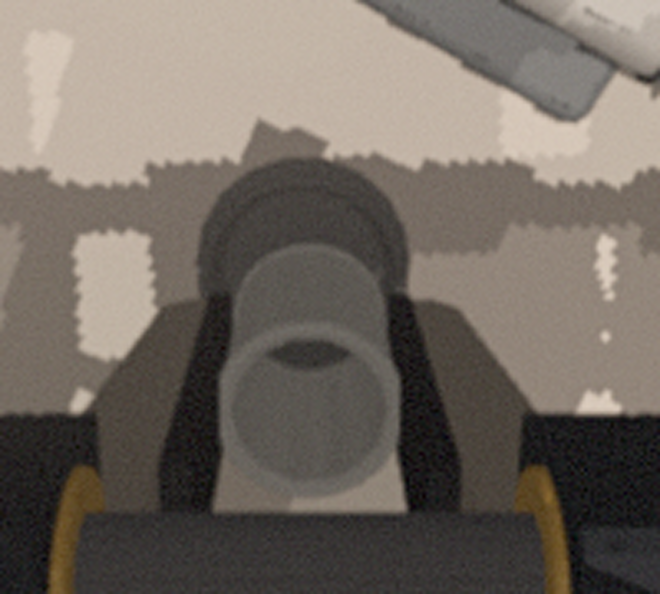

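>>> move_arm(
  series="0 -0.0012 0.01 0 0 0 1;0 0 0.01 0 0 0 1;0 0 0.0085 0 0 0 1;0 0 0 0 0 0 1;0 0 0 0 0 0 1",
)

```text
t: 27.55
tool_pos: [0.5459, -0.2081, 0.0263]
tcp_rot: [-0.0, 0.978, 0.208, -0.0]
force: [-0.1, 0.3, -0.7]
gripper_width: 0.0287
```

>>> move_arm(
  series="0 0 0 0 0 0 0.5;0 0 0 0 0 0 0.5;0 0 0 0 0 0 0.5;0 0 -0.02 0 0 0 0.5;0 0 -0.04 0 0 0 0.5;0 0 -0.04 0 0 0 0.5;-0.03 0 -0.03 0 0 0 0.5;0 0 0 0 0 0 0.5;0 0 0 0 0 0 0.5",
)

```text
t: 28.45
tool_pos: [0.5185, -0.2212, 0.1573]
tcp_rot: [0.001, 0.978, 0.207, 0.0]
force: [0.2, 0.5, -0.1]
gripper_width: 0.046
```

```bash
python3 - <<'E'
from h import *
s=robot.state(); print(s["tool_pos"],s["tcp_rot"],s["force"],s["t"],s["gripper_width"])
p,im=snap("wrist","w19"); print([proj(p,(.5466,-.2068,z)).round(0) for z in (0.005,.014,.051)])
cv2.imwrite("pics/w19z.png",cv2.resize(im[100:280,160:360,::-1],None,fx=3.3,fy=3.3,interpolation=2))
E
```

```text
[ 0.51853177 -0.22123105  0.15729725] [7.66488967e-04 9.78306902e-01 2.07159215e-01 2.79357250e-04] [ 0.15136096  0.51032331 -0.11263462] 28.45 0.045964155244253256
[array([252., 155.]), array([252., 156.]), array([252., 161.])]
```

View pics/w19z.png

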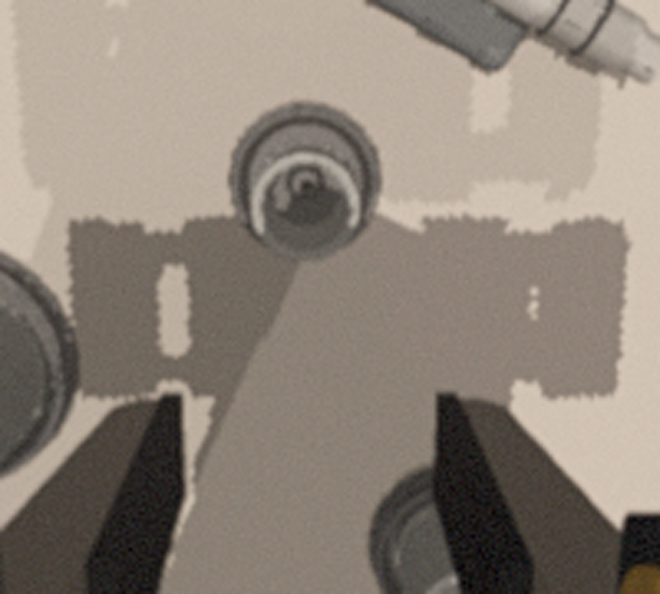

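>>> move_arm(
  series="-0.02 0 -0.045 0 0 0 0.5;-0.03 0 -0.045 0 0 0 0.5;-0.03 0.01 -0.045 0 0 0 0.5;0 0.02 -0.03 0 0 0 0.5;0 0 0 0 0 0 0.5;0 0 0 0 0 0 0.5;0 0 0 0 0 0 0.5",
)

```text
t: 29.2
tool_pos: [0.4617, -0.276, 0.3124]
tcp_rot: [-0.002, 0.978, 0.209, -0.001]
force: [0.1, -0.5, 0.0]
gripper_width: 0.0461
```

```bash
python3 - <<'E'
from h import *
s=robot.state(); print(s["tool_pos"],s["t"])
p,im=snap("wrist","w20"); snap("top","t20"); snap("scene","s20")
for n,c,h in (("30",(.5466,-.2068),.051),("42",(.4475,-.3087),.055),("54",(.5484,-.4265),.06),("66",(.4401,-.1205),.065)):
    print(n,proj(p,(*c,.007)).round(1),proj(p,(*c,h)).round(1))
cv2.imwrite("pics/w20z.png",cv2.resize(im[0:220,60:460,::-1],None,fx=2,fy=2,interpolation=2))
a=cv2.imread("pics/top0.png")[155:225,40:430];b=cv2.imread("pics/t20.png")[155:225,40:430]
cv2.imwrite("pics/cmp.png",cv2.resize(np.vstack([a,b]),None,fx=2,fy=2,interpolation=2))
E
```

```text
[ 0.4617084  -0.2760133   0.31237937] 29.2
30 [236.1  93.8] [234.1  91.2]
42 [269.6 179.4] [271.2 185.8]
54 [364.  152.1] [377.3 156.2]
66 [158.7 135.4] [145.5 137.7]
```

View pics/w20z.png

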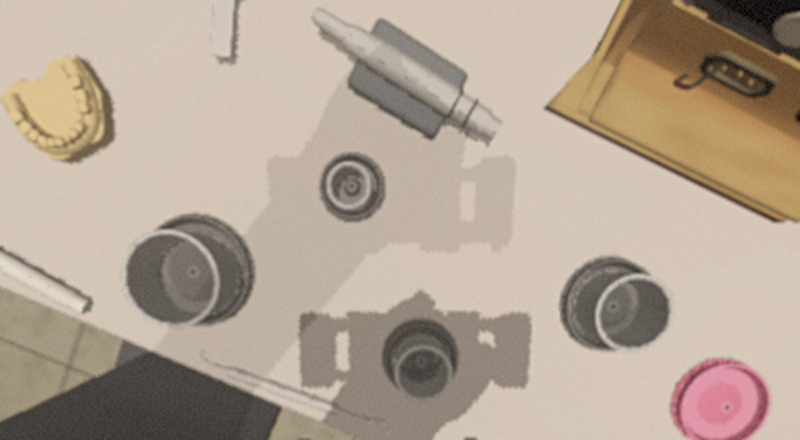

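View pics/cmp.png

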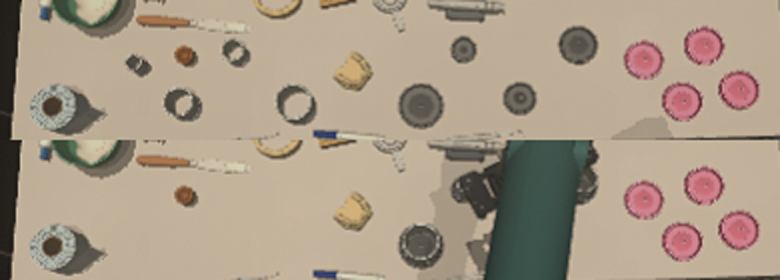

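```bash
python3 - <<'E'
import cv2
a=cv2.imread("pics/w20.png")
cv2.imwrite("pics/z30.png",cv2.resize(a[70:120,210:265],None,fx=12,fy=12,interpolation=2))
E
```

```text
(no output)
```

View pics/z30.png

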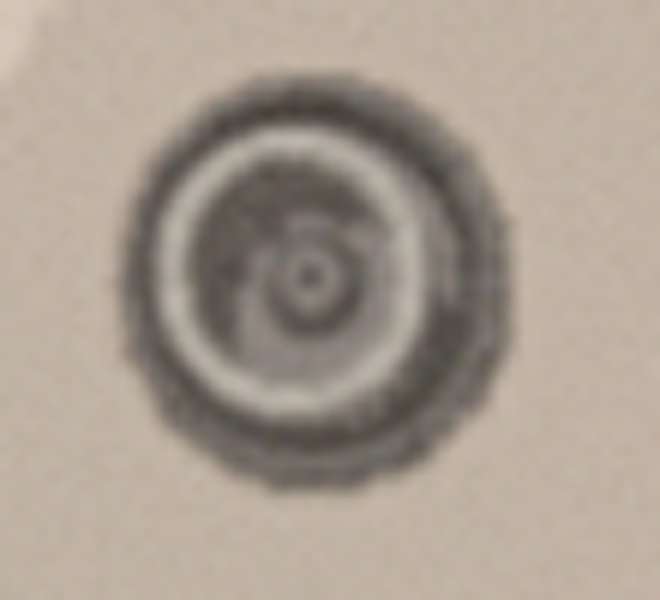

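```bash
python3 -c "
from station import finish_job
print(finish_job())"
```

```text
the job is handed in; nothing more can be done
None
```

All four steel rings (66, 54, 42 and 30 mm) now stand on the black formers of their own size. I handed the job in at about 29 s of the 136 s allowed, with the gripper clear of everything.

- **Seating:** the last wrist pictures show each rim within about 1–3 pixels of where a fully seated ring should appear. The largest gap was about 3 px, on the 42 mm ring. I took this from the position of the rims and didn't measure their heights separately.
- **Formers:** they stayed flat and in place when the rings were released.
- **Plaster cast and dappen dish:** they show no visible movement between the top-camera pictures before and after, and neither do the pink look-alikes.
- **Forces:** the tool force readings at the end of each move never exceeded about 8 N.
- **Limits of the check:** in the final top view the arm hid the 30, 42 and 54 mm sets, so those three were confirmed by the wrist camera only.

No check failed.

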